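Bring out the ball dish and offer it to the bowl

TASK

Wind the key duplicator's handwheel clockwise (seen from above) until the carriage is fully out against its front stop, which brings the brass ball dish out from under the clear guard. Then lift the dish by the bar of its bail and, keeping it level with the loose steel ball in the middle, turn it a quarter turn anticlockwise (seen from above) so that its spout points square to the duplicator's right-hand side (right as seen from the robot). Finish while still holding the dish in the air, level and still, with the tip of the spout over the middle of the grey enamel bowl and a few centimetres above its rim; leave the bowl and everything else on the counter where they are.

Things in the scene. Friction and masses are not known exactly. Their poses are not given: they have to be found in the camera images.
- duplicator: Cream key machine fixed to the counter; origin on the counter under it. -x: its front (robot side), +y: its left seen from the robot (handwheel side), z up. Bed 100 mm wide from x=-210 mm back to the head (x=40 to 200 mm, 200 mm wide, 190 mm high). Clear guard plate, 120 mm wide, from the head forward to x=-60 mm, 165 to 169 mm above the counter. Steel cutter disc at x=5, y=-85 mm.
- carriage (a joint): Travel (m) of the flat steel carriage (120 x 110 mm, top 60 mm above the counter) along the bed towards the machine's front: 0 fully in under the guard, 0.100 hard against the front stop. Driven by the handwheel, 8 mm per radian. It carries the dish, whose centre starts 45 to 55 mm in front of the duplicator's origin.
- handwheel (a joint): Angle (rad) of the handwheel, growing clockwise seen from above: 0 with the carriage fully in, 12.5 (two turns) at the stop. The wheel lies flat on a vertical axis, 116 mm across, top 67 mm above the counter; light to turn (1 to 2 N at the knob), stays where it is left.
- hub (a point): Fixed point on the handwheel's vertical axis, 93 mm above the counter, level with the crank knob's grip point. In the duplicator's frame: x=-130, y=180 mm.
- crank (a point): Grip point on the axis of the crank knob, an upright dark wooden cylinder 16 mm in diameter, 45 mm tall, on the handwheel 40 mm from its axis; 17 mm below the knob's top, 28 mm above its foot. The knob spins freely on its pin: it can be gripped firmly and carried round a circle without turning the hand. At handwheel angle 0 it is on the duplicator's -x side of the hub.
- bail (a point): Middle of the steel grip bar of the dish's bail, 72 mm straight above the middle of the dish's underside. Bar 12 mm thick (along x), 64 mm long (y), 10 mm high; 6 mm legs go down to the rim at y=+-50 mm. Axes are the dish's: +x towards the spout, z up. At the start the spout points to the duplicator's front.
- well (a point): Lowest point of the inside of the brass dish, at its centre, 8 mm above the underside, 64 mm below the bail point. Dish 104 mm across, 19 mm high to the rim, 0.17 to 0.34 kg, standing loose on the carriage. The inside is a cone of 7.5 degrees: the ball rests in the middle when it is level and rolls off when it is tipped further.
- spout (a point): Tip of the dish's short pouring spout, 60 mm from the dish's centre along its +x, at rim height (19 mm above the underside, 53 mm below the bail point).
- ball_center (a point): Centre of the loose steel ball, 20 mm in diameter, lying in the middle of the dish; its top is 28 mm above the dish's underside, 39 mm below the bar's underside.
- bowl_rim (a point): Centre of the mouth, at rim height, of the loose grey enamel bowl, 130 mm across and 50 mm high, standing on the counter.

How it is judged:
By the outcome, as a careful person would: the job done as asked, in the order asked, and still so for the second after the job is handed in, while the arm keeps its last pose, push and grip.
It also fails if it takes over 72 s, if anything falls off the work surface, if the arm or the gripper's body presses on something with over 40 N, if the wrist force passes 120 N, or if a joint passes its speed limit or range.

ROBOT

A 6-joint arm with a two-finger parallel gripper is mounted at the origin on the work surface. World frame = base frame: x ahead of the robot, y to its left, z up, the work surface at z = 0. Lengths are in mm, angles in rad, forces in N, time in s.
With the tool pointing down it reaches from about 400 to 925 mm from the base axis. Payload 12.5 kg.
Tool frame: the origin (TCP) lies midway between the tips of the shut fingers; the grasp point (between the pads) lies 19 mm behind it (env.grip_depth is the distance from the TCP to the grasp point, in mm); z points along the fingers, y is the line along which they close (so a half turn about z gives the same grasp; the last joint's range is limited). The gripper opens to 95 mm and grips with 3 to 60 N. Pads are 20 mm wide; open, the fingers measure 119 mm over their backs; the gripper's body (75 mm by 180 mm) begins 59 mm behind the grasp point.
Start: joints at [-1.216, 0.491, 1.559, -0, 1.092, -0.106], TCP at [277.94, -559.818, 214.661] pointing down, gripper open.
Joint ranges: [-3.1, 3.1], [-0.84, 2.19], [0.05, 2.79], [-1.13, 4.28], [0.06, 2.93], [-2.69, 2.69]. Speed limits (rad/s): [2.22, 2.22, 2.79, 3.14, 3.14, 3.14].

INTERFACE

Orientations are given as [roll, pitch, yaw] about the fixed x, y, z axes, in that order (R = Rz(yaw) Ry(pitch) Rx(roll)).
In Python, from cell import monitor, viewer, order, env gives the robot as it stands.
- The arm moves only by the tool move_arm, never from a script. Its argument "moves" is one flat list of numbers, 4 for each row, row after row: the shift along the tool's x, y, z normalised to -1 to 1, where 1 is 0.15 m, then the turn about the tool's z normalised to -1 to 1, where 1 is pi/2 rad. A call has 1 to 10 rows; each row shifts and turns the commanded pose from where the row before left it, along the tool's axes as they then stand; what a row does not reach is not made up. A row lasts 1/8 s, in which the tool goes at most 62.5 mm and 10.7 degrees, less where a joint would pass 70% of its speed; a pose out of reach is approached as far as the arm can. A call with a number of a shift or a turn outside -1 to 1 is refused whole. A call with a gripper value outside its range is refused whole. "claw" is the finger opening in mm, from 0 to 95.1, set as the call begins (left out, the last holds). The fingers move at their own pace and stop on an object; the grip force is fixed at half the most. Time passes only in rows, so rows that do not move let the fingers close. It gives the time, the measured TCP pose, the force, the opening and the grip force at its end, in the units of the state.
- monitor.state(): the state, without advancing time (a new reading comes with each control period).
- viewer.read_camera(name): name is "side" or "top" or "wrist"; returns the picture (400x640x3 uint8, red, green, blue); there is no depth.
- viewer.camera_info(name): a dict with "K" (3x3 intrinsics, pixels), "camera_from_world" (4x4, takes a point from world to camera coordinates). Camera axes: x right, y down, z forward; pixel columns grow to the right and rows downward; lengths in mm; the calibration is good to about 2 mm. The wrist camera is an equidistant fisheye: a pixel r from the principal point sees the ray r / f radians off the axis. A picture is of the moment at which its call begins: read the wrist's pose just before it. camera_info takes no time and is no camera call; for the wrist camera it gives the pose at the moment of the call.
- order.job_done(): hands the job in; it is judged then, once.
The state is a dict: "t": time; "joints": joint angles; "qvel": joint speeds; "tau": joint torques, N m; "eef_pos": TCP position; "tcp_rot": TCP orientation; "ft_force": force on the tool from outside, world axes, zero at the start; "moment": the same for the moment, N m; "opening": opening from 0.0 (shut) to 1.0 (fully open); "grip_force": force on a finger pad.
Only numpy, scipy, OpenCV 4.12 (cv2) and the standard library are available. Lean on these libraries where they do the work, as an engineer would, in place of code of your own. Each camera call takes 0.05 s, during which the arm holds its last target. There are 200 camera calls.

## Working session

There is one attempt and no reset: what is moved stays moved. The work goes in short steps, Python scripts to look and compute and a tool call to move; the robot and the scene stay as the last step left them, time stands still between calls to the robot, and variables do not carry over. Pictures are saved under pics/ and viewed, at most 10 in all, crops included, and the job is handed in when it is done.

Besides the shell and the picture viewer there is one more tool, called after "Call:" as name(argument=value, ...), one argument or row to a line, values as JSON. move_arm: Moves the arm, as the interface text tells. Scaled input: -1 to 1 covers 0.15 m each way for a shift and pi/2 rad each way for a turn. Its arguments: {"type":"object","properties":{"moves":{"type":"array"},"claw":{"type":"number"}},"required":["moves"]}

```bash
ls; mkdir -p pics
python3 - <<'E'
from cell import monitor, viewer, order, env
import cv2
s=monitor.state(); print(s)
for n in ("top","side"):
    im=viewer.read_camera(n); cv2.imwrite(f"pics/{n}0.png",im[:,:,::-1])
    i=viewer.camera_info(n); print(n,i)
print(viewer.camera_info("wrist"))
E
```

```text
pics
{'t': 0.0, 'joints': array([-1.21560997e+00,  4.91550288e-01,  1.55951097e+00, -1.65378287e-05,
        1.09170100e+00, -1.05616929e-01]), 'qvel': array([ 3.24654767e-04,  1.63954714e-05,  7.76054495e-04, -9.96038579e-05,
        5.54299008e-04,  3.11033281e-03]), 'tau': array([-1.51152595e-03, -6.12642789e+01, -2.58181322e+01,  6.92076562e-02,
        4.82172123e-02, -1.57497529e-04]), 'eef_pos': array([ 277.82828488, -559.54639485,  214.04632977]), 'tcp_rot': array([-3.14042802e+00, -1.08715392e-04,  4.60810853e-01]), 'ft_force': array([-0.24530307,  1.29588331, -0.17590378]), 'moment': array([-0.04044064,  0.00856436,  0.00226904]), 'grip_force': 0.0, 'opening': 1.0044102814232359}
top {'K': array([[469.22363135,   0.        , 320.82646086],
       [  0.        , 469.22363135, 198.96931724],
       [  0.        ,   0.        ,   1.        ]]), 'camera_from_world': array([[-2.41863679e-02, -9.99668598e-01, -8.81548685e-03,
         1.02748736e+01],
       [-9.97695594e-01,  2.46959120e-02, -6.31950437e-02,
         5.74709870e+02],
       [ 6.33918072e-02,  7.26671381e-03, -9.
[... 479 characters left out ...]
02],
       [ 6.89695943e-02, -7.55770548e-01, -6.51194344e-01,
         8.02601499e+02],
       [ 0.00000000e+00,  0.00000000e+00,  0.00000000e+00,
         1.00000000e+00]])}
{'K': array([[309.70691629,   0.        , 322.81766901],
       [  0.        , 309.70691629, 199.96059353],
       [  0.        ,   0.        ,   1.        ]]), 'camera_from_world': array([[ 4.44410344e-01, -8.95823329e-01,  9.47213207e-05,
        -6.26753396e+02],
       [-8.64085779e-01, -4.28637714e-01,  2.63866398e-01,
        -2.95487290e+01],
       [-2.36337074e-01, -1.17346804e-01, -9.64559233e-01,
         3.90239001e+02],
       [ 0.00000000e+00,  0.00000000e+00,  0.00000000e+00,
         1.00000000e+00]])}
```

View pics/top0.png

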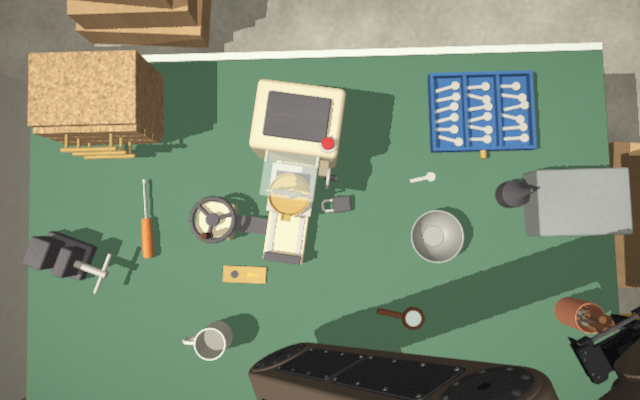

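View pics/side0.png

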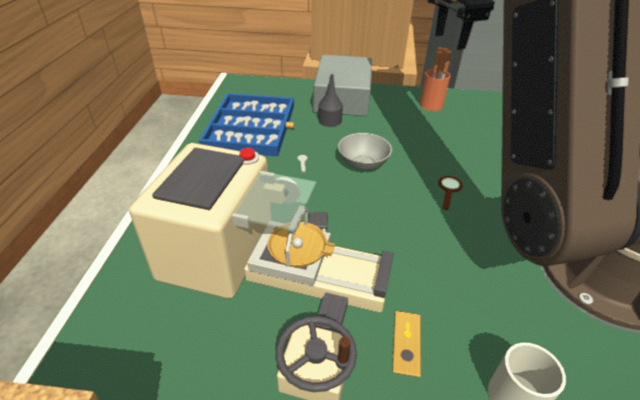

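The top view shows the wheel centred at about (213,219), the knob near (208,236), the dish near (290,196) under the guard, and the bowl near (437,237). In the side view the wheel is at (316,352) and the knob at (344,348). I'll enlarge the machine for better pixels.

```bash
cat > h.py <<'E'
import numpy as np, cv2
from cell import monitor, viewer
def ray(n,u,v,info=None):
    i=info or viewer.camera_info(n); K=i["K"]; T=i["camera_from_world"]
    x=(u-K[0,2])/K[0,0]; y=(v-K[1,2])/K[1,1]
    if n=="wrist":
        r=np.hypot(x,y); d=np.array([x/r*np.sin(r),y/r*np.sin(r),np.cos(r)]) if r>1e-9 else np.array([0,0,1.])
    else: d=np.array([x,y,1.])
    R=T[:3,:3]; return -R.T@T[:3,3], R.T@d
def onz(n,u,v,z,info=None):
    c,d=ray(n,u,v,info); return (c+d*(z-c[2])/d[2])
def proj(n,p,info=None):
    i=info or viewer.camera_info(n); K=i["K"]; q=i["camera_from_world"]@np.append(p,1); q=q[:3]
    if n=="wrist":
        r=np.hypot(q[0],q[1]); th=np.arctan2(r,q[2]); return K[0,2]+K[0,0]*th*q[0]/r, K[1,2]+K[0,0]*th*q[1]/r
    return K[0,2]+K[0,0]*q[0]/q[2], K[1,2]+K[1,1]*q[1]/q[2]
E
python3 - <<'E'
from h import *
im=cv2.imread("pics/top0.png")
cv2.imwrite("pics/topc.png",cv2.resize(im[70:270,180:350],None,fx=3,fy=3,interpolation=cv2.INTER_CUBIC))
# dark wheel ring: enclosing circle ; bowl: non-green in window
hsv=cv2.cvtColor(im,cv2.COLOR_BGR2HSV)
def blob(m,x0,x1,y0,y1):
    w=np.zeros(m.shape,np.uint8); w[y0:y1,x0:x1]=m[y0:y1,x0:x1]
    c=max(cv2.findContours(w,cv2.RETR_EXTERNAL,cv2.CHAIN_APPROX_NONE)[0],key=cv2.contourArea)
    return cv2.fitEllipse(c), cv2.minEnclosingCircle(c)
m=((hsv[...,1]<60)&(hsv[...,2]>75)).astype(np.uint8)*255
b=blob(m,400,475,200,275); print("bowl",b, onz("top",*b[0][0],50))
ng=(~((hsv[...,0]>60)&(hsv[...,0]<95)&(hsv[...,1]>80))).astype(np.uint8)*255
b=blob(ng,180,236,190,250); print("wheel",b, onz("top",*b[0][0],62))
print("knob",onz("top",208,236,110))
E
```

```text
bowl (((437.1161193847656, 236.16734313964844), (53.36524200439453, 54.12101745605469), 142.4737091064453), ((437.1634216308594, 236.18931579589844), 27.539154052734375)) [ 474.64597862 -286.02246314   50.        ]
wheel (((207.5, 219.5), (64.80630493164062, 70.13323974609375), 0.0), ((207.5, 219.5), 40.32999038696289)) [528.75870025 272.98525177  62.        ]
knob [489.12489368 260.15413276 110.        ]
```

View pics/topc.png

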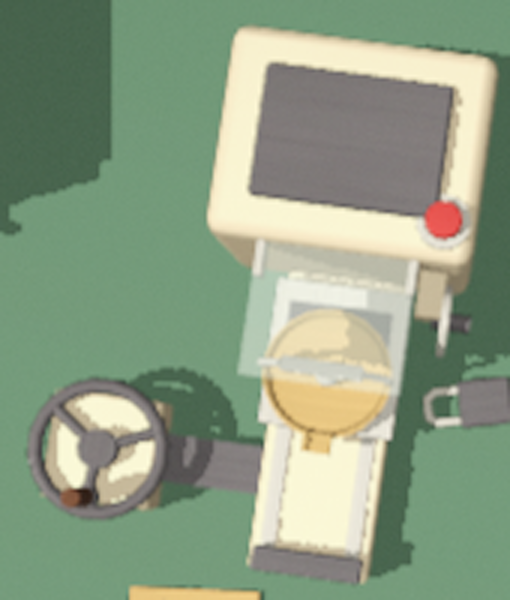

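The crop shows the wheel's centre at about (98,448), the knob's top at about (72,497), the bail bar from (262,360) to (390,382), the bed's front bar from (255,550) to (362,568), and the head's corners.

Run:
```python
from h import *
P=lambda x,y,z: onz("top",180+(x+.5)/3-.5,70+(y+.5)/3-.5,z)
H=P(98.5,448,65); print("hub",H)
K=P(72,497,108); print("knob",K, K-H, np.hypot(*(K-H)[:2]))
def yaw(a,b): d=(b-a)[:2]; return np.degrees(np.arctan2(d[1],d[0]))
print("head top edge yaw", yaw(P(495,60,190),P(237,28,190))-90, "head left", yaw(P(208,218,190),P(235,30,190)))
print("bail", yaw(P(390,382,130),P(262,360,130))-90)
print("bed left", yaw(P(250,550,50),P(265,440,50)),"front bar",yaw(P(362,568,60),P(255,550,60))-90)
print("bail mid",P(326,371,132))
print(monitor.state()['t'])
```

```text
hub [529.59887653 260.05839838  65.        ]
knob [490.89961027 270.76347862 108.        ] [-38.69926626  10.70508024  43.        ] 40.15260828710759
head top edge yaw -8.730590259592816 head left -8.949192545035247
bail -11.188356144024198
bed left -8.760891281167584 front bar -10.838664168027918
bail mid [582.33344901  69.46724105 132.        ]
0.1
```

Call:
move_arm(
  moves=[0,0,-0.07,-0.1,0,0,-0.07,-0.1,0,0,-0.07,-0.1,0,0,-0.07,-0.1,0,0,-0.07,-0.1,0,0,-0.07,-0.1,0,0,0,0],
  claw=50,
)

```text
t: 0.98
eef_pos: [278.0, -559.9, 278.0]
tcp_rot: [3.141, 0.001, 1.402]
ft_force: [-0.1, -0.0, -0.2]
opening: 0.529
grip_force: 0.0
```

```bash
cat >> h.py <<'E'
def plan(wps,step=45,start=None):
    """rows (x,y,z,0 normalised) through world waypoints at the present yaw"""
    s=monitor.state(); p=np.array(start if start is not None else s["eef_pos"],float); a=s["tcp_rot"][2]
    ex=np.array([np.cos(a),np.sin(a),0]); ey=np.array([np.sin(a),-np.cos(a),0]); ez=np.array([0,0,-1.])
    print("t %.2f pos"%s["t"],s["eef_pos"].round(1),"yaw %.2f deg"%np.degrees(a),"F",s["ft_force"].round(1))
    for w in wps:
        d=np.array(w,float)-p; n=max(1,int(np.ceil(np.linalg.norm(d)/step)))
        r=np.round(np.array([d@ex,d@ey,d@ez])/150/n,3); print(n,"x",[*map(float,r),0]); p=p+n*150*(r[0]*ex+r[1]*ey+r[2]*ez)
E
python3 -c "
from h import *
plan([(450,-250,270),(480,60,270),(480,230,250)])"
```

```text
t 0.97 pos [ 278.  -559.9  278. ] yaw 80.35 deg F [-0.1 -0.  -0.2]
8 x [0.279, 0.098, 0.007, 0]
7 x [0.295, -0.021, -0.0, 0]
4 x [0.28, -0.048, 0.033, 0]
```

Call:
move_arm(
  moves=[0.28,0.098,0,0,0.28,0.098,0,0,0.28,0.098,0,0,0.28,0.098,0,0,0.28,0.098,0,0,0.28,0.098,0,0,0.28,0.098,0,0,0.28,0.098,0,0,0.295,-0.021,0,0,0.295,-0.021,0,0],
)

```text
t: 2.22
eef_pos: [458.4, -158.3, 277.0]
tcp_rot: [-3.141, -0.0, 1.399]
ft_force: [0.2, 0.1, 0.6]
opening: 0.529
grip_force: 0.0
```

Call:
move_arm(
  moves=[0.295,-0.021,0,0,0.295,-0.021,0,0,0.295,-0.021,0,0,0.295,-0.021,0,0,0.295,-0.021,0,0,0.28,-0.048,0.033,0,0.28,-0.048,0.033,0,0.28,-0.048,0.033,0,0.28,-0.048,0.033,0,0,0,0,0],
)

```text
t: 3.48
eef_pos: [478.8, 233.4, 256.6]
tcp_rot: [-3.14, 0.001, 1.403]
ft_force: [-0.2, -0.2, 0.1]
opening: 0.523
grip_force: 0.0
```

```bash
python3 -c "
from h import *
s=monitor.state(); print(s['t'],s['eef_pos'],s['tcp_rot'])
np.save('w1.npy',viewer.camera_info('wrist'),allow_pickle=True)
i=viewer.camera_info('wrist'); im=viewer.read_camera('wrist'); cv2.imwrite('pics/w1.png',im[:,:,::-1])
for p in [(529.6,260,67),(491,270,110),(480,86,132)]: print(proj('wrist',p,i))"
```

```text
3.475 [478.78787285 233.37387318 256.60321281] [-3.14008194e+00  6.98552798e-04  1.40255453e+00]
(np.float64(361.02030959143235), np.float64(149.72133730595266))
(np.float64(327.5830965144997), np.float64(150.60969907123123))
(np.float64(344.29331994113556), np.float64(313.82399867554943))
```

View pics/w1.png

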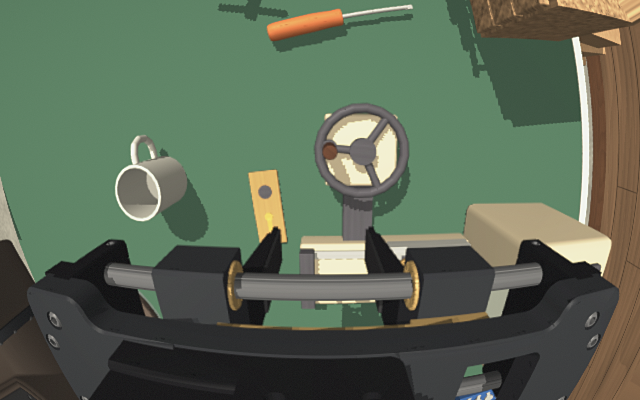

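The wrist view shows the wheel's centre at (362,150) and the brown knob's top at about (330,151). The predictions were (361,149.7) and (327.6,150.6), so the estimates hold.

```bash
python3 -c "
from h import *
i=np.load('w1.npy',allow_pickle=True).item()
im=cv2.imread('pics/w1.png'); b,g,r=[im[...,k].astype(int) for k in range(3)]
m=((r>g*1.5)&(r>40)&(r<140)).astype(np.uint8); m[:,:310]=0;m[:,350:]=0;m[:135]=0;m[170:]=0
ys,xs=np.nonzero(m); print(xs.min(),xs.max(),ys.min(),ys.max(),xs.mean(),ys.mean(),len(xs))
K=onz('wrist',xs.mean(),ys.mean(),108,i); H=onz('wrist',362,150,67,i); print(K,H,K-H,np.degrees(np.arctan2(*(H-K)[1::-1])))
M=((H+onz('top',212.7,219.3,65))/2)
k=M[:2]-40*np.array([np.cos(np.radians(-9.5)),np.sin(np.radians(-9.5))]); print(M,k)
plan([(*k,160),(*k,76)])
"
```

```text
324 335 143 158 329.0882352941176 151.72058823529412 68
[492.33228235 268.37935552 108.        ] [530.69412898 259.49606142  67.        ] [-38.36184663   8.88329411  41.        ] -13.037945035995191
[529.77653299 259.53743472  66.        ] [490.32510893 266.13933895]
t 3.52 pos [478.9 232.1 256.9] yaw 80.35 deg F [ 0.7 -0.4  0. ]
3 x [0.079, 0.012, 0.215, 0]
2 x [-0.0, 0.0, 0.281, 0]
```

Call:
move_arm(
  moves=[0.082,0.013,0.215,0,0.082,0.013,0.215,0,0.082,0.013,0.215,0,0,0,0,0,0,0,0.14,0,0,0,0.14,0,0,0,0.14,0,0,0,0.13,0,0,0,0,0],
  claw=50,
)

```text
t: 4.65
eef_pos: [491.4, 265.9, 78.9]
tcp_rot: [-3.141, 0.001, 1.402]
ft_force: [-1.0, 0.5, -0.0]
opening: 0.522
grip_force: 0.0
```

Call:
move_arm(
  moves=[0,0,0,0,0,0,0,0,0,0,0,0,0,0,0,0,0,0,0,0,0,0,0,0],
  claw=5,
)

```text
t: 5.4
eef_pos: [491.3, 266.9, 78.8]
tcp_rot: [3.141, -0.0, 1.403]
ft_force: [-1.5, 0.6, 5.1]
opening: 0.163
grip_force: 30.0
```

```bash
python3 -c "
from h import *
s=monitor.state(); print(s['t'],s['eef_pos'],s['tcp_rot'],s['ft_force'],s['opening']*95,s['grip_force'])
i=viewer.camera_info('wrist'); im=viewer.read_camera('wrist'); cv2.imwrite('pics/w2.png',im[:,:,::-1])"
```

```text
5.4 [491.34508661 266.89103415  78.81220995] [ 3.14141388e+00 -4.51431005e-05  1.40337539e+00] [-1.49668873  0.5925848   5.05981378] 15.459348616877891 30.001341314055026
```

View pics/w2.png

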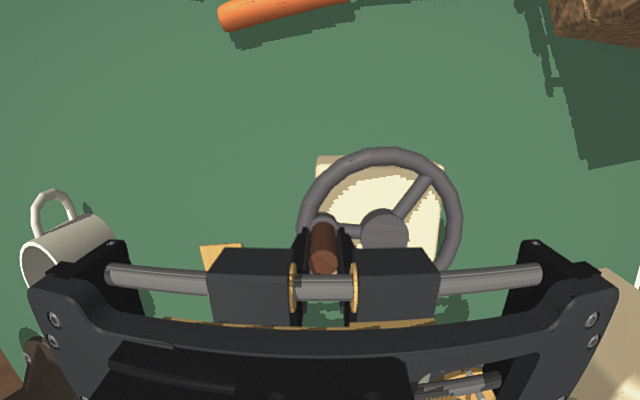

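The knob sits between the pads at (322,245), with the wheel's hub at (384,230), and the opening reads 15.5 mm, so the grip is good. I'll start with a quarter turn clockwise.

Call:
move_arm(
  moves=[0.069,0.009,0,0,0.064,0.027,0,0,0.055,0.042,0,0,0.042,0.055,0,0,0.027,0.064,0,0,0.009,0.069,0,0,0,0,0,0],
)

```text
t: 6.32
eef_pos: [537.4, 296.5, 78.7]
tcp_rot: [-3.14, 0.005, 1.403]
ft_force: [-2.3, -21.8, 13.6]
opening: 0.162
grip_force: 30.0
```

```bash
cat > c.py <<'E'
from h import *
s=monitor.state(); a=s["tcp_rot"][2]; d=s["eef_pos"]-np.array([530.8,260.3,0])
ex=np.array([np.cos(a),np.sin(a),0]); ey=np.array([np.sin(a),-np.cos(a),0]); F=s["ft_force"]
print("t %.2f tool xy rel hub %.1f %.1f r %.1f ang %.1f  F tool %.1f %.1f Fz %.1f z %.1f yaw %.2f"%(s["t"],d@ex,d@ey,np.hypot(*d[:2]),np.degrees(np.arctan2(d@ex,-(d@ey))),F@ex,F@ey,F[2],d[2],np.degrees(a)), s["opening"]*95.1)
E
python3 c.py
```

```text
t 6.33 tool xy rel hub 36.8 0.5 r 36.8 ang 90.8  F tool -21.9 1.3 Fz 13.6 z 78.7 yaw 80.41 15.409022828279182
```

Call:
move_arm(
  moves=[-0.021,0,0,0,-0.009,0.069,0,0,-0.027,0.064,0,0,-0.042,0.055,0,0,-0.055,0.042,0,0,-0.064,0.027,0,0,-0.069,0.009,0,0,0,0,0,0],
)

```text
t: 7.32
eef_pos: [569.5, 250.0, 78.8]
tcp_rot: [-3.141, 0.0, 1.403]
ft_force: [-4.6, -1.2, 7.0]
opening: 0.162
grip_force: 30.0
```

```bash
python3 c.py
```

```text
t 7.33 tool xy rel hub -3.7 39.9 r 40.1 ang -174.7  F tool -1.9 -4.3 Fz 7.0 z 78.8 yaw 80.38 15.448425983604764
```

Call:
move_arm(
  moves=[-0.069,-0.013,0,0,-0.064,-0.027,0,0,-0.055,-0.042,0,0,-0.042,-0.055,0,0,-0.027,-0.064,0,0,-0.009,-0.069,0,0,0,0,0,0],
)

```text
t: 8.2
eef_pos: [521.8, 217.4, 78.8]
tcp_rot: [-3.141, 0.0, 1.403]
ft_force: [-0.7, -1.6, 6.8]
opening: 0.159
grip_force: 30.0
```

```bash
sed -i 's/530.8,260.3/530.0,257.2/' c.py; python3 c.py
```

```text
t 8.20 tool xy rel hub -40.6 -1.4 r 40.6 ang -88.0  F tool -1.7 -0.4 Fz 6.8 z 78.8 yaw 80.41 15.166376585246766
```

Call:
move_arm(
  moves=[0.009,-0.069,0,0,0.027,-0.064,0,0,0.042,-0.055,0,0,0.055,-0.042,0,0,0.064,-0.027,0,0,0.069,-0.009,0,0,0.069,0.009,0,0,0.064,0.027,0,0,0.055,0.042,0,0],
)

```text
t: 9.32
eef_pos: [506.7, 289.5, 78.8]
tcp_rot: [3.141, 0.001, 1.404]
ft_force: [4.6, -9.2, 7.1]
opening: 0.163
grip_force: 30.0
```

Call:
move_arm(
  moves=[0.042,0.055,0,0,0.027,0.064,0,0,0.009,0.069,0,0,0,0,0,0],
)

```text
t: 9.82
eef_pos: [536.7, 296.1, 78.8]
tcp_rot: [3.142, 0.001, 1.403]
ft_force: [0.6, -2.6, 8.5]
opening: 0.16
grip_force: 30.0
```

```bash
python3 c.py
```

```text
t 9.82 tool xy rel hub 39.4 0.1 r 39.4 ang 90.1  F tool -2.5 1.0 Fz 8.5 z 78.8 yaw 80.39 15.174945870095298
```

Call:
move_arm(
  moves=[-0.009,0.069,0,0,-0.027,0.064,0,0,-0.042,0.055,0,0,-0.055,0.042,0,0,-0.064,0.027,0,0,-0.069,0.009,0,0],
)

```text
t: 10.58
eef_pos: [569.5, 250.6, 78.8]
tcp_rot: [3.14, -0.001, 1.403]
ft_force: [1.6, 1.9, 6.6]
opening: 0.163
grip_force: 30.0
```

Call:
move_arm(
  moves=[-0.069,-0.009,0,0,-0.064,-0.027,0,0,-0.055,-0.042,0,0,-0.042,-0.055,0,0,-0.027,-0.064,0,0,-0.009,-0.069,0,0,0,0,0,0],
)

```text
t: 11.45
eef_pos: [521.8, 217.5, 78.8]
tcp_rot: [-3.14, 0.001, 1.404]
ft_force: [-1.6, -3.1, 9.8]
opening: 0.158
grip_force: 30.0
```

Call:
move_arm(
  moves=[0.009,-0.069,0,0,0.027,-0.064,0,0,0.042,-0.055,0,0,0.055,-0.042,0,0,0,0,0,0],
)

```text
t: 12.08
eef_pos: [492.0, 243.9, 78.7]
tcp_rot: [3.141, -0.0, 1.404]
ft_force: [1.3, 0.7, 7.5]
opening: 0.164
grip_force: 30.0
```

```bash
python3 c.py
```

```text
t 12.07 tool xy rel hub -19.5 -35.3 r 40.3 ang -28.9  F tool 1.0 1.2 Fz 7.5 z 78.7 yaw 80.44 15.568553051790575
```

Call:
move_arm(
  moves=[0.032,-0.015,0,0,0.032,-0.012,0,0,0.023,-0.006,0,0,0.015,-0.002,0,0,0,0,0,0,0,0,0,0],
)

```text
t: 12.82
eef_pos: [490.0, 259.3, 78.8]
tcp_rot: [3.141, -0.0, 1.403]
ft_force: [2.5, 0.5, 6.1]
opening: 0.163
grip_force: 30.0
```

```bash
python3 c.py
```

```text
t 12.82 tool xy rel hub -4.6 -39.8 r 40.1 ang -6.6  F tool 0.9 2.4 Fz 6.1 z 78.8 yaw 80.40 15.50223085677883
```

Call:
move_arm(
  moves=[0.01,0,0,0,0.01,0,0,0,0,0,0,0,0,0,0,0],
)

```text
t: 13.32
eef_pos: [490.1, 260.7, 78.7]
tcp_rot: [-3.141, 0.002, 1.404]
ft_force: [2.2, -11.2, 9.0]
opening: 0.163
grip_force: 30.0
```

```bash
python3 c.py
```

```text
t 13.32 tool xy rel hub -3.2 -40.0 r 40.1 ang -4.5  F tool -10.7 4.1 Fz 9.0 z 78.7 yaw 80.42 15.495359049095144
```

The hand has stopped at the stop (−4.5°, 11 N against the turning direction). Now I'll release, rise and look.

Call:
move_arm(
  moves=[0,0,0,0,0,0,0,0,0,0,0,0,0,0,0,0,0,0,-0.1,0,0,0,-0.2,0,0,0,-0.25,0,0,0,-0.25,0,0,0,-0.25,0],
  claw=45,
)

```text
t: 14.45
eef_pos: [489.9, 262.1, 238.4]
tcp_rot: [3.141, -0.0, 1.403]
ft_force: [0.2, 1.0, -0.0]
opening: 0.476
grip_force: 0.0
```

Run:
```python
from h import *
im=viewer.read_camera("top"); cv2.imwrite("pics/top1.png",im[:,:,::-1])
i=viewer.camera_info('wrist'); w=viewer.read_camera('wrist'); np.save('w3.npy',i,allow_pickle=True); cv2.imwrite("pics/w3.png",w[:,:,::-1])
c=cv2.resize(im[150:280,190:345,::-1],None,fx=3,fy=3,interpolation=cv2.INTER_CUBIC)
c2=cv2.resize(w[60:390,120:,::-1],None,fx=.66*1.18,fy=.66*1.18)[:390]
o=np.zeros((600,520,3),np.uint8); print(c.shape,c2.shape)
o[:300,:465]=c[:300]; o[300:300+min(300,c2.shape[0]),:c2.shape[1]]=c2[:300]
cv2.imwrite("pics/c3.png",o); plan([])
print(proj("top",(480.5,83,132)))
```

```text
(390, 465, 3) (257, 405, 3)
t 14.55 pos [491.2 262.7 240.9] yaw 80.41 deg F [-0.1 -0.1  0.4]
(np.float64(283.27975550843735), np.float64(238.07192714739827))
```

View pics/c3.png

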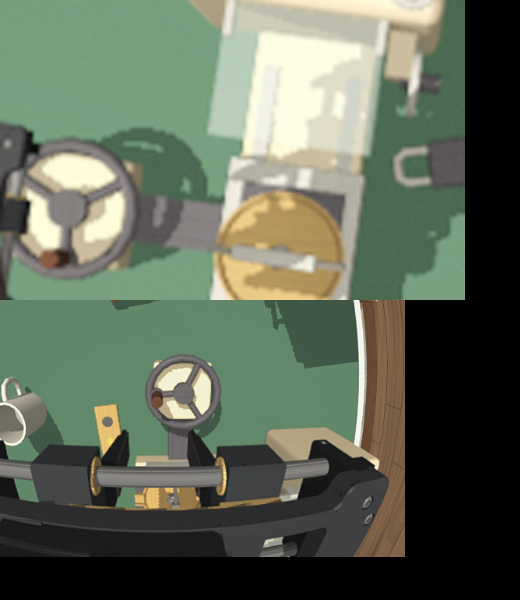

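The top crop shows the carriage out and the dish clear of the guard, with the bail bar from about (217,243) to (345,267), so its middle is at (281,256). I'll move to the right of the bail and take a close look.

Run:
```python
from h import *
print(onz("top",190+281.5/3-.5,150+256.5/3-.5,135))
plan([(478,20,240)])
```

```text
[487.50363079  82.4779542  135.        ]
t 14.55 pos [491.2 262.7 240.9] yaw 80.41 deg F [-0.1 -0.1  0.4]
6 x [-0.268, 0.03, 0.001, 0]
```

Call:
move_arm(
  moves=[-0.27,0.03,0,0,-0.27,0.03,0,0,-0.27,0.03,0,0,-0.27,0.03,0,0,-0.27,0.03,0,0,-0.27,0.03,0,0,0,0,0,0,0,0,0,0],
)

```text
t: 15.55
eef_pos: [476.1, 18.3, 236.2]
tcp_rot: [-3.142, -0.0, 1.403]
ft_force: [0.4, -0.1, 0.7]
opening: 0.472
grip_force: 0.0
```

Run:
```python
from h import *
plan([])
i=viewer.camera_info('wrist'); w=viewer.read_camera('wrist'); np.save('w4.npy',i,allow_pickle=True); cv2.imwrite("pics/w4.png",w[:,:,::-1])
u,v=proj('wrist',(487.5,82.5,137),i); print(u,v)
x0,y0=int(u)-100,max(0,int(v)-90); print(x0,y0)
cv2.imwrite("pics/c4.png",cv2.resize(w[y0:y0+150,x0:x0+200,::-1],None,fx=4,fy=4,interpolation=cv2.INTER_CUBIC))
```

```text
t 15.55 pos [476.1  18.3 236.2] yaw 80.37 deg F [ 0.4 -0.1  0.7]
321.9857341367133 125.76727419746705
221 35
```

View pics/c4.png

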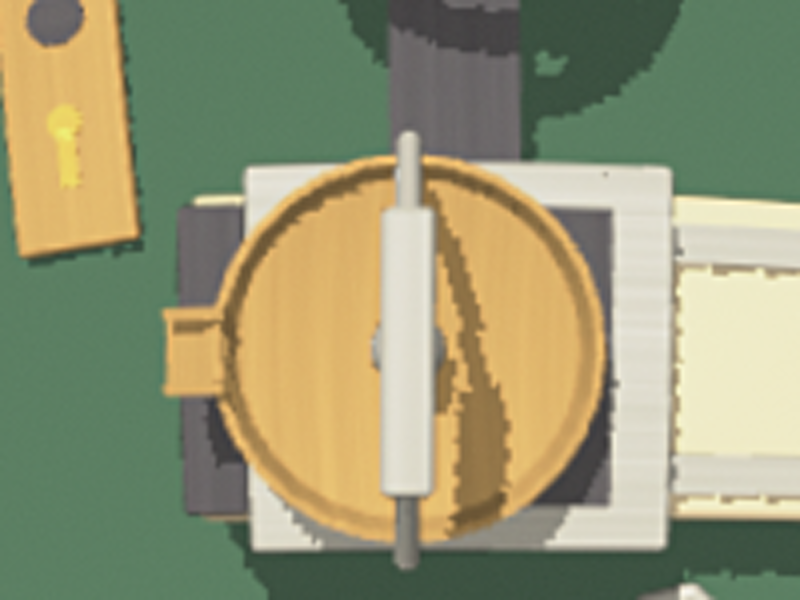

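The close view shows the dish fully clear, with the ball centred behind the bar. The bar spans crop (382–433, 205–495), centre (408,350), and lies parallel to the hand's x axis.

Run:
```python
from h import *
i=np.load('w4.npy',allow_pickle=True).item()
Q=lambda x,y,z=137: onz("wrist",221+(x+.5)/4-.5,35+(y+.5)/4-.5,z,i)
B=Q(408,350); a,b=Q(408,205),Q(408,495); print(B,(a+b)/2,np.linalg.norm(a-b),np.degrees(np.arctan2(*(a-b)[1::-1])))
B=(a+b)/2
plan([(B[0],B[1],200),(B[0],B[1],113)])
```

```text
[488.57405175  85.53153918 137.        ] [488.56288392  85.47040617 137.        ] 63.349715944984474 80.35222194887056
t 15.60 pos [476.2  18.7 236.1] yaw 80.42 deg F [-0.3  0.3  0.1]
2 x [0.226, 0.004, 0.12, 0]
2 x [0.0, -0.0, 0.29, 0]
```

Call:
move_arm(
  moves=[0.11,0.002,0.06,0,0.11,0.002,0.06,0,0.11,0.002,0.06,0,0.106,0.002,0.06,0,0,0,0,0,0,0,0.15,0,0,0,0.15,0,0,0,0.15,0,0,0,0.13,0,0,0,0,0],
)

```text
t: 16.85
eef_pos: [487.9, 82.0, 112.3]
tcp_rot: [-3.14, 0.001, 1.403]
ft_force: [-0.5, -0.2, 1.0]
opening: 0.474
grip_force: 0.0
```

```bash
python3 -c "
from h import *
plan([(488.3,83.5,113)])"
```

```text
t 16.85 pos [487.9  82.  112.3] yaw 80.38 deg F [-0.5 -0.2  1. ]
1 x [0.01, 0.001, -0.004, 0]
```

Call:
move_arm(
  moves=[0.008,0,0,0,0,0,0,0,0,0,0,0,0,0,0,0,0,0,0,0],
  claw=20,
)

```text
t: 17.48
eef_pos: [488.5, 83.5, 113.2]
tcp_rot: [3.141, 0.0, 1.403]
ft_force: [-0.8, -0.8, -0.5]
opening: 0.208
grip_force: 0.0
```

Call:
move_arm(
  moves=[0,0,0,0,0,0,0,0,0,0,0,0,0,0,0,0,0,0,0,0,0,0,0,0],
  claw=5,
)

```text
t: 18.23
eef_pos: [488.5, 83.5, 113.0]
tcp_rot: [3.142, 0.0, 1.403]
ft_force: [-0.2, -0.5, -2.6]
opening: 0.123
grip_force: 30.0
```

```bash
python3 -c "
from h import *
plan([]); s=monitor.state(); print(s['opening']*95.1, s['moment'])
np.save('w5.npy',viewer.camera_info('wrist'),allow_pickle=True); cv2.imwrite('pics/w5.png',viewer.read_camera('wrist')[:,:,::-1])
"
```

```text
t 18.23 pos [488.5  83.5 113. ] yaw 80.40 deg F [-0.2 -0.5 -2.6]
11.703319593899568 [-0.00636427 -0.10353251 -0.00068516]
```

Gripped (11.7 mm). Lift gently.

Call:
move_arm(
  moves=[0,0,-0.013,0,0,0,-0.027,0,0,0,-0.04,0,0,0,-0.053,0,0,0,-0.067,0,0,0,-0.053,0,0,0,-0.04,0,0,0,-0.027,0,0,0,-0.013,0,0,0,0,0],
)

```text
t: 19.52
eef_pos: [488.5, 83.5, 163.0]
tcp_rot: [-3.142, 0.0, 1.403]
ft_force: [0.7, 0.5, -1.7]
opening: 0.124
grip_force: 30.0
```

```bash
python3 -c "
from h import *
plan([]); s=monitor.state(); print(s['opening']*95.1, s['moment'],s['tcp_rot'])
im=viewer.read_camera('side'); w=viewer.read_camera('wrist')
cv2.imwrite('pics/side6.png',im[:,:,::-1]); cv2.imwrite('pics/w6.png',w[:,:,::-1])
u,v=map(int,proj('side',(488,84,125))); print(u,v)
c=cv2.resize(im[v-60:v+60,u-100:u+100,::-1],None,fx=4,fy=4,interpolation=cv2.INTER_CUBIC)
cv2.imwrite('pics/c6.png',c)
"
```

```text
t 19.52 pos [488.5  83.5 163. ] yaw 80.40 deg F [ 0.7  0.5 -1.7]
11.765532061846065 [-0.09268526 -0.10933144  0.00101674] [-3.14157390e+00  8.40502140e-05  1.40329581e+00]
354 232
```

View pics/c6.png

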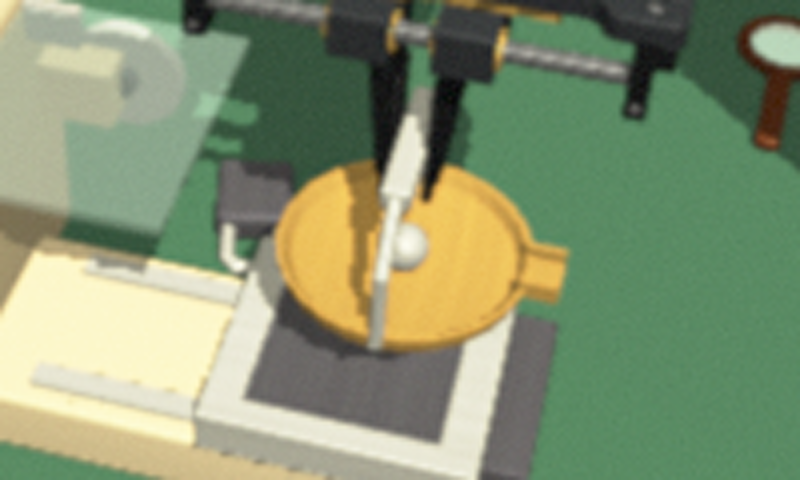

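The side crop shows the dish lifted and level, with the ball in the middle at (409,246); the rim spans x 277–530 and y 157–347. Now the quarter turn anticlockwise (negative about the downward tool z).

Call:
move_arm(
  moves=[0,0,0,-0.03,0,0,0,-0.06,0,0,0,-0.09,0,0,0,-0.1,0,0,0,-0.1,0,0,0,-0.1,0,0,0,-0.1,0,0,0,-0.1],
)

```text
t: 20.62
eef_pos: [488.4, 83.5, 162.8]
tcp_rot: [-3.141, -0.0, 2.477]
ft_force: [-0.6, 0.1, -2.2]
opening: 0.123
grip_force: 30.0
```

Call:
move_arm(
  moves=[0,0,0,-0.1,0,0,0,-0.07,0,0,0,-0.05,0,0,0,-0.04,0,0,0,-0.03,0,0,0,-0.03,0,0,0,0,0,0,0,0],
)

```text
t: 21.62
eef_pos: [488.4, 83.5, 162.9]
tcp_rot: [-3.141, -0.0, 2.973]
ft_force: [-0.1, 0.3, -2.2]
opening: 0.123
grip_force: 30.0
```

```bash
python3 -c "
from h import *
m=np.radians(-9.6); c=np.array([474.6,-286])+60*np.array([-np.sin(m),np.cos(m)]); print(c)
plan([(*c,163)],step=400)"
```

```text
[ 484.6061248  -226.84023778]
t 21.62 pos [488.4  83.5 162.9] yaw 170.34 deg F [-0.1  0.3 -2.2]
1 x [-0.322, -2.044, -0.001, 0]
```

Call:
move_arm(
  moves=[-0.005,-0.03,0,0,-0.009,-0.06,0,0,-0.014,-0.09,0,0,-0.019,-0.12,0,0,-0.024,-0.15,0,0,-0.024,-0.15,0,0,-0.024,-0.15,0,0,-0.024,-0.15,0,0,-0.024,-0.15,0,0,-0.024,-0.15,0,0],
)

```text
t: 22.88
eef_pos: [486.4, -100.6, 163.0]
tcp_rot: [-3.141, 0.0, 2.973]
ft_force: [1.1, 0.1, -1.6]
opening: 0.122
grip_force: 30.0
```

Call:
move_arm(
  moves=[-0.024,-0.15,0,0,-0.024,-0.15,0,0,-0.024,-0.15,0,0,-0.019,-0.12,0,0,-0.014,-0.09,0,0,-0.009,-0.06,0,0,-0.005,-0.03,0,0,0,0,0,0,0,0,0,0,0,0,0,0],
)

```text
t: 24.12
eef_pos: [485.6, -212.3, 163.1]
tcp_rot: [-3.142, 0.0, 2.975]
ft_force: [-0.3, -0.1, -2.9]
opening: 0.121
grip_force: 30.0
```

Run:
```python
from h import *
plan([(484.6,-226.8,126)],step=400)
im=viewer.read_camera('side'); t=viewer.read_camera('top')
cv2.imwrite('pics/side7.png',im[:,:,::-1]); cv2.imwrite('pics/top7.png',t[:,:,::-1])
o=np.zeros((600,800,3),np.uint8)
o[:300,:480]=cv2.resize(im[90:190,290:450,::-1],None,fx=3,fy=3,interpolation=cv2.INTER_CUBIC)
o[300:,:480]=cv2.resize(t[180:280,370:530,::-1],None,fx=3,fy=3,interpolation=cv2.INTER_CUBIC)
cv2.imwrite('pics/c7.png',o[:,:480])
```

```text
t 24.12 pos [ 485.6 -212.3  163.1] yaw 170.43 deg F [-0.3 -0.1 -2.9]
1 x [-0.009, -0.097, 0.247, 0]
```

View pics/c7.png

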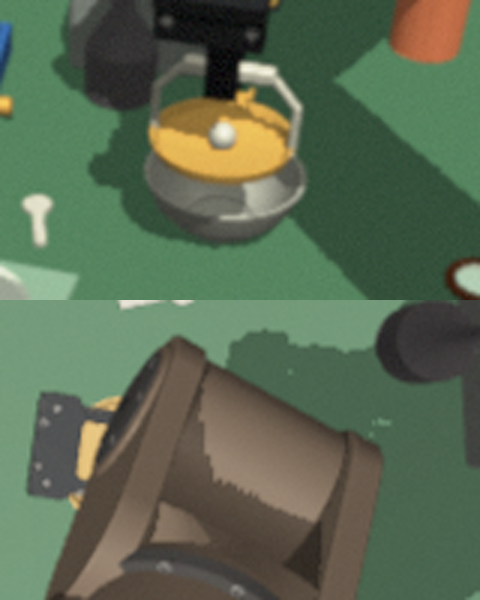

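The side crop shows the ball still centred at (223,135) in the level dish, with the spout behind at about (245,97), over the bowl (rim x 145–305). In the top view the arm hides the spot. I'll check the bowl's centre with the first side picture.

Run:
```python
from h import *
im=cv2.imread("pics/side0.png"); hsv=cv2.cvtColor(im,cv2.COLOR_BGR2HSV)
m=((hsv[...,1]<70)&(hsv[...,2]>60)).astype(np.uint8)*255; w=np.zeros_like(m); w[125:180,325:405]=m[125:180,325:405]
w=cv2.morphologyEx(w,cv2.MORPH_CLOSE,np.ones((5,5),np.uint8))
c=max(cv2.findContours(w,cv2.RETR_EXTERNAL,cv2.CHAIN_APPROX_NONE)[0],key=cv2.contourArea)
print("bbox",cv2.boundingRect(c))
R=[proj("side",(474.6+65*np.cos(a),-286+65*np.sin(a),50)) for a in np.linspace(0,6.28,73)]
R=np.array(R); print("pred x",R.min(0),R.max(0))
s=monitor.state(); p=s["eef_pos"]; a=s["tcp_rot"][2]; dx=np.array([np.sin(a),-np.cos(a)])*-1 # spout dir
print("spout dir",dx)
by=np.array([-dx[1],dx[0]])
off=lambda f,l,z: proj("side",(p[0]+dx[0]*f+by[0]*l,p[1]+dx[1]*f+by[1]*l,p[2]+19+z))
for n,q in dict(barL=(0,32,5),barR=(0,-32,5),rimL=(0,50,-53),rimR=(0,-50,-53),spout=(60,0,-53),ball=(0,0,-54)).items():
    u,v=off(*q); print(n,round((u-290)*3),round((v-90)*3))
```

```text
bbox (337, 132, 56, 39)
pred x [337.81188636 131.94218254] [392.18754277 162.27779979]
spout dir [-0.16641653 -0.98605554]
barL 178 53
barR 270 67
rimL 149 121
rimR 286 144
spout 232 91
ball 216 133
```

Call:
move_arm(
  moves=[-0.002,-0.008,0.013,0,-0.003,-0.01,0.027,0,-0.004,-0.013,0.04,0,-0.004,-0.015,0.05,0,-0.004,-0.015,0.05,0,-0.004,-0.013,0.04,0,-0.003,-0.01,0.03,0,-0.003,-0.008,0.022,0,-0.002,-0.005,0.013,0,0,0,0,0],
)

```text
t: 25.48
eef_pos: [487.5, -227.8, 120.3]
tcp_rot: [-3.142, 0.0, 2.974]
ft_force: [-1.0, 0.2, -2.9]
opening: 0.123
grip_force: 30.0
```

Call:
move_arm(
  moves=[0,0,0,0,0,0,0,0],
)

```text
t: 25.72
eef_pos: [487.5, -227.7, 120.4]
tcp_rot: [-3.141, 0.0, 2.974]
ft_force: [0.2, -0.4, -3.4]
opening: 0.123
grip_force: 30.0
```

Run:
```python
from h import *
plan([(487.6,-226.8,120)],step=400); s=monitor.state(); print(s['qvel'].round(3),s['grip_force'])
im=viewer.read_camera('side'); w=viewer.read_camera('wrist'); cv2.imwrite('pics/w8.png',w[:,:,::-1]); cv2.imwrite('pics/side8.png',im[:,:,::-1])
o=cv2.resize(im[95:185,310:430,::-1],None,fx=5,fy=5,interpolation=cv2.INTER_CUBIC)
p=s["eef_pos"]; a=s["tcp_rot"][2]; d=-np.array([np.sin(a),-np.cos(a)]); b=np.array([-d[1],d[0]])
for q in [(0,32,5),(0,-32,5),(0,50,-53),(0,-50,-53),(60,0,-53),(0,0,-54)]:
    u,v=proj("side",(*(p[:2]+d*q[0]+b*q[1]),p[2]+19+q[2])); cv2.circle(o,(int((u-310+.5)*5),int((v-95+.5)*5)),3,(0,0,255),-1)
u,v=proj("side",(474.6,-286,50)); cv2.circle(o,(int((u-310+.5)*5),int((v-95+.5)*5)),3,(255,0,0),-1)
cv2.imwrite('pics/c8.png',o)
```

```text
t 25.73 pos [ 487.5 -227.7  120.4] yaw 170.40 deg F [ 0.2 -0.4 -3.4]
1 x [0.0, 0.006, 0.003, 0]
[-0.001  0.001  0.001  0.001  0.     0.   ] 29.999420642852783
```

View pics/c8.png

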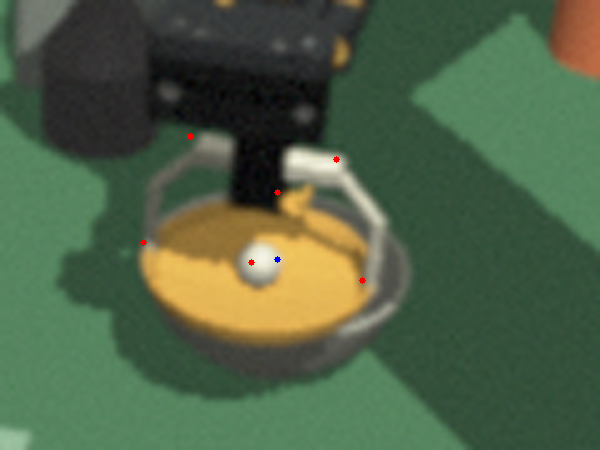

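The last view shows the dish level: the leg feet lie parallel to the predicted line. The ball is centred at (259,264) in the rim (142–378), and the half-hidden spout at about (286,195) is over the bowl's middle. The arm is still, so I'm handing in.

```bash
python3 -c "
from cell import order
print(order.job_done())"
```

```text
the job is handed in; nothing more can be done
None
```

I handed the job in at about 26 s: carriage wound out to its front stop, and the dish held level and still with the ball in the middle, quarter-turned, its spout tip about 36 mm above the bowl's rim. By my measurements the tip is within a few millimetres of the bowl's middle; the judge's result was not shown.

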